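Clamp a vial tray on the settling table

TASK

The vial tray on the settling table stands short of its stop and the hold-down clamp is open. With the fingertips, push the tray along between its guide rails until it sits fully home against the stop bar, then push the clamp's black handle over and down, past its dead centre, until the clamp snaps shut and its rubber pad holds the tray down. Pick nothing up, leave the other things on the deck and the bench where they are, and finish with the hand clear.

Things in the scene. Friction and masses are not known exactly. Their poses are not given: they have to be found in the camera images.
- machine: settling table (bench-top vibrating table), fixed on the bench: steel deck 330 x 250 mm, top 90 mm above the bench. Origin at bench level under the tray's home; x axis = way the tray is pushed (roughly robot's left), y across, z up. Deck from x = -155 to 175 mm. Guide rails 14 mm above the deck from x = -105 to 50, inner faces at y = -97.5 and 97.5 mm; mouth at the -x end open
- stop_face (a point): middle of the face of the aluminium stop bar that the tray must touch, at machine x = 48, y = 0, z = 104 mm; the bar is 190 mm long and stands 28 mm above the deck. The clamp stands right behind it
- tray (a point): centre (half-way up) of the white vial tray to push: 96 mm along machine x, 190 along y, 45 high, 0.3 to 0.65 kg; its ten vials sit tight, their blue-green caps stand 12 mm above its top. It slides flat on the deck, 2.5 mm play to either rail, starting 35 to 80 mm short of the stop. Home, it touches the stop and this point is at machine x = 0, y within 2.5 mm of 0, z = 112.5 mm
- vial_tray: the same tray; origin at the centre of its underside
- clamp_base: fixed base of the hold-down toggle clamp behind the stop bar: 44 mm wide, from machine x = 81 to 143 mm, top about 145 mm above the bench. Origin at machine x = 94, y = 0, z = 110 mm; x axis points back at the tray (machine -x). Arm and handle swing in the plane y = 0
- clamp_pad: rubber-tipped steel spindle (pad 12 mm across) at the end of the clamp's steel arm; origin at the middle of the pad's underside. Open, the arm slopes up 62 deg on the tray side of the handle, its end at machine x = 88, top at z = 199 mm, the pad at x = 73, z = 180 mm, clear of the tray's way. Locked, the pad bears on the tray's rim at x = 36 mm with about 25 N
- clamp_grip (a point): point on the axis of the clamp handle's black round grip (17 mm thick, 83 mm long), 32 mm short of its end. Machine x, z in mm: open, almost upright, at 127, 234; on its way 147, 232; 164, 225; 175, 215; 185, 199; 189, 183; dead centre 194, 154; locked, level and pointing to machine +x, at 194, 142. The grip's tilt at these points: 8, 21, 34, 45, 58, 69, 86, 92 deg from upright
- clamp_handle (a joint): angle (rad) of the handle against its link: -2.18 open, 0 at dead centre, 0.25 locked on its stop. Push the handle on the side towards the tray (its upper side as it comes down), over to machine +x and down: under 1 N starts it, about 4 N is needed shortly before dead centre, then it snaps on to its stop by itself. Let go before dead centre it springs part-way back
- vial_a: a single capped vial, 23 mm across, 50 mm tall, standing on the settling table's deck beside the clamp; origin at the centre of its underside. Not to be disturbed
- vial_b: a single vial without its cap, 23 mm across, 46 mm tall, standing on the bench off the open end of the settling table; origin at the centre of its underside. Not to be disturbed
- vial_c: a single capped vial, 23 mm across, 50 mm tall, standing on the bench off the clamp end of the settling table; origin at the centre of its underside. Not to be disturbed
- wipe_bottle: a clear bottle, 56 mm across, 150 mm tall, on the bench beyond the settling table; origin at the centre of its underside. Not to be disturbed
- cap_bowl: a steel bowl of vial caps, 84 mm across, 38 mm tall, on the bench beyond the settling table; origin at the centre of its underside. Not to be disturbed
- spare_tray: a second white vial tray, 96 x 190 x 45 mm, seven vials in it, on the bench at the right of the settling table; origin at the centre of its underside. Not to be disturbed
- crimper: a hand crimper for vial caps with two long grey handles, 205 mm long, 33 mm high, lying on the bench at the robot's left; origin on the bench under its head. Not to be disturbed
- marker: a marker pen, 135 mm long, 16 mm thick, lying on the bench at the robot's right; origin on the bench under its middle. Not to be disturbed
There are look-alikes about, which are no part of the job. Leave any brown look-alike of the vial_tray alone.

How it is judged:
By the outcome, as a careful person would: the job done as asked, in the order asked, and still so for the second after the job is handed in, with the robot touching nothing.
It also fails if it takes over 45 s, if anything falls off the work surface, if the arm or the gripper's body presses on something with over 40 N, if the wrist force passes 120 N, or if a joint passes its speed limit or range.

ROBOT

A 6-joint arm with a two-finger parallel gripper is mounted at the origin on the work surface. World frame = base frame: x ahead of the robot, y to its left, z up, the work surface at z = 0. Lengths are in m, angles in rad, forces in N, time in s.
With the tool pointing down it reaches from about 0.35 to 0.85 m from the base axis. Payload 8.1 kg.
Tool frame: the origin (TCP) lies on the centre line of the jaws, within the pads' length; the fingertips stand manip.finger_overhang ahead of it and the grasp point (between the pads) is the TCP (manip.finger_overhang is the distance from the TCP to the fingertips, in m); z points along the fingers, y is the direction in which the jaws open and shut (so a half turn about z gives the same grasp; the last joint's range is limited). The gripper opens to 93 mm and grips with 3 to 60 N. Pads are 15 mm wide; open, the fingers measure 128 mm over their backs; the gripper's body (75 mm by 188 mm) begins 65 mm behind the grasp point.
Start: joints at [-1.39, 0.13, 1.488, -0, 1.523, -0.085], TCP at [0.158, -0.579, 0.238] pointing down, gripper open.
Joint ranges: [-2.96, 2.96], [-0.89, 2.26], [0.02, 2.5], [-1.34, 4.48], [0, 2.73], [-2.66, 2.66]. Speed limits (rad/s): [2.39, 2.39, 2.79, 3.14, 3.14, 3.14].

INTERFACE

Orientations are given as [roll, pitch, yaw] about the fixed x, y, z axes, in that order (R = Rz(yaw) Ry(pitch) Rx(roll)).
In Python, from bench import manip gives the robot as it stands.
- The arm moves only by the tool step_arm, never from a script. Its argument "steps" is one flat list of numbers, 5 for each row, row after row: the gripper command: -1 is shut, 1 is fully open, values between are in proportion, then the shift along the tool's x, y, z scaled (see below), then the turn about the tool's z scaled (see below). In form: [grip, tx, ty, tz, yaw, grip, tx, ty, tz, yaw, ...]. A call has 1 to 8 rows; each row is the pose to reach, as a shift and turn from the pose measured when the call began, along the tool's axes at that moment, turning the shorter way round; what a row does not reach only later rows make up. The controller multiplies each number of a shift by 0.4 m and each number of a turn by 360 degrees. A row lasts 1/12 s, in which the tool goes at most 41.7 mm and 7.16 degrees, less where a joint would pass 70% of its speed; a pose out of reach is approached as far as the arm can. A call with a number of a shift or a turn outside -1 to 1 is refused whole. A call with a gripper value outside its range is refused whole. The fingers move at their own pace and stop on an object; "force" is the grip in N (left out, the last holds). Time passes only in rows, so rows that repeat a pose let the fingers close. It gives the time, the measured TCP pose, the force and the opening at its end, in the units of the state.
- manip.read_state(): the state, without advancing time (a new reading comes with each control period).
- manip.get_image(name): name is "side" or "top"; returns a dict with "color" (480x640x3 uint8, red, green, blue), "depth" (480x640 float32, m along the optical axis (not along the pixel's ray), 0 where there is no reading), "fx", "fy", "cx", "cy" (pixels), "eye" and "rotation" of the camera in the world. Camera axes: x right, y up, looking along -z (the intrinsics and any distortion apply to the point x, -y, -z); pixel columns grow to the right and rows downward; lengths in m; the calibration is good to about 2 mm. A picture is of the moment at which its call begins.
- manip.sign_off(): hands the job in, once; it reports no verdict.
The state is a dict: "t": time; "joints": joint angles; "qd": joint speeds; "tau": joint torques, N m; "eef_pos": TCP position; "orientation": TCP orientation; "contact_force": force on the tool from outside, world axes, zero at the start; "ft_torque": the same for the moment, N m; "gripper_width": opening from 0.0 (shut) to 1.0 (fully open).
Only numpy, scipy, OpenCV 4.12 (cv2) and the standard library are available. Lean on these libraries where they do the work, as an engineer would, in place of code of your own. Each camera call takes 0.05 s, during which the arm holds its last target.

## Working session

There is one attempt and no reset: what is moved stays moved. The work goes in short steps, Python scripts to look and compute and a tool call to move; the robot and the scene stay as the last step left them, time stands still between calls to the robot, and variables do not carry over. Pictures are saved under pics/ and viewed, and the job is handed in when it is done.

Besides the shell and the picture viewer there is one more tool, called after ">>>" as name(argument=value, ...) on one line, values as JSON. step_arm: Moves the arm, as the interface text tells. Its arguments: {"type":"object","properties":{"steps":{"type":"array"},"force":{"type":"number"}},"required":["steps"]}

```bash
ls; mkdir -p pics
python3 - <<'E'
from bench import manip
import cv2,numpy as np
s=manip.read_state()
for k,v in s.items(): print(k,np.round(v,4))
print(manip.finger_overhang)
for n in("side","top"):
    d=manip.get_image(n)
    cv2.imwrite(f"pics/{n}0.png",d["color"][:,:,::-1])
    np.savez(f"pics/{n}0.npz",**d)
    print(n,d["fx"],d["fy"],d["cx"],d["cy"],d["eye"],d["rotation"],d.keys())
E
```

```text
pics
t 0.0
joints [-1.3904  0.1312  1.4892  0.      1.523  -0.0854]
qd [-0.0006 -0.0002 -0.0003  0.0007 -0.0004 -0.0011]
tau [ 2.00000e-04 -5.59842e+01 -4.91760e+01  7.70000e-02  3.57000e-02
 -1.00000e-04]
eef_pos [ 0.1575 -0.5784  0.2366]
orientation [-3.1398e+00 -2.0000e-04  2.6580e-01]
contact_force [ 0.7016 -0.7376 -0.2541]
ft_torque [-0.0424 -0.0237 -0.0229]
gripper_width 0.9988
0.019
side 576.6039562358471 576.6039562358471 324.3672685563804 242.12444788166636 [ 0.29684393 -0.85191426  1.24192181] [ 0.69328219  0.01087517 -0.28555874] dict_keys(['color', 'depth', 'fx', 'fy', 'cx', 'cy', 'eye', 'rotation'])
top 532.4092043236801 532.4092043236801 319.41931476044 238.698105202056 [0.43209679 0.02434964 1.35166232] [ 0.09615371  0.00558115 -1.55897925] dict_keys(['color', 'depth', 'fx', 'fy', 'cx', 'cy', 'eye', 'rotation'])
```

View pics/side0.png

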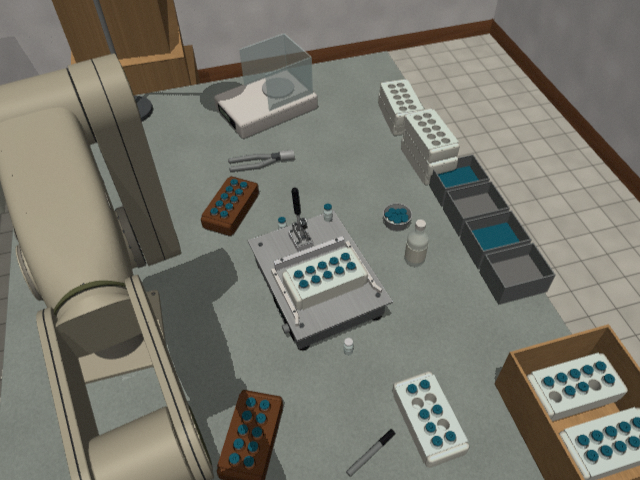

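View pics/top0.png

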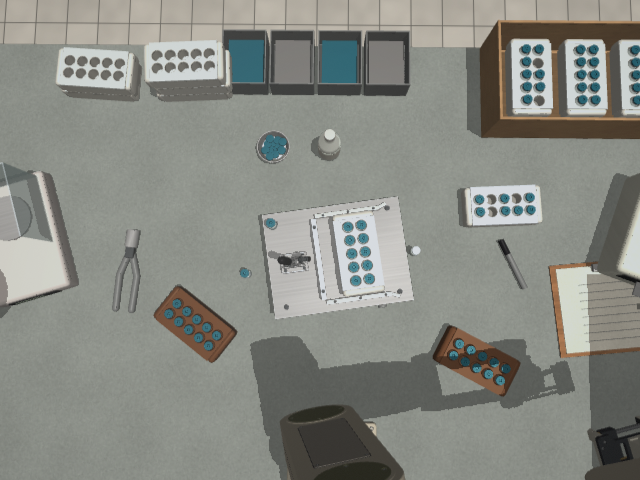

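The target is the white 10-vial tray on the steel deck, top px (357,250), side px (325,270). Things it could be confused with:
- brown trays at top (195,323) and (477,360)
- the white spare tray at (503,205)
- boxed or stacked trays at (530,75) and (187,62)

Only the first stands between the rails. I'll check it in a crop and fit the machine frame.

```bash
cat > h.py <<'E'
import numpy as np,cv2
from scipy.spatial.transform import Rotation as Ro
def load(f): return dict(np.load(f))
def R(d): return Ro.from_euler('xyz',d["rotation"]).as_matrix()
def ray(d,u,v):
    return R(d)@np.array([(u-d["cx"])/d["fx"],-(v-d["cy"])/d["fy"],-1.])
def atz(d,u,v,z):
    r=ray(d,u,v);return d["eye"]+r*(z-d["eye"][2])/r[2]
def dep(d,u,v):
    return d["eye"]+ray(d,u,v)*d["depth"][int(round(v)),int(round(u))]
def proj(d,P):
    c=R(d).T@(np.asarray(P)-d["eye"]); return np.array([d["cx"]+d["fx"]*c[0]/-c[2],d["cy"]-d["fy"]*c[1]/-c[2]])
def cloud(d):
    v,u=np.mgrid[:480,:640]
    r=np.stack([(u-d["cx"])/d["fx"],-(v-d["cy"])/d["fy"],-np.ones_like(u,float)],-1)
    return d["eye"]+(r@R(d).T)*d["depth"][...,None]
E
python3 - <<'E'
from h import *
d=load("pics/top0.npz")
c=d["color"][190:325,250:420,::-1]
cv2.imwrite("pics/topcrop.png",cv2.resize(c,None,fx=4.4,fy=4.4,interpolation=cv2.INTER_CUBIC))
P=cloud(d); 
m=np.zeros((480,640),bool);m[190:325,250:420]=1
m&=(abs(P[...,2]-.09)<.008)
print(m.sum(), np.median(P[...,2][m]))
mm=cv2.morphologyEx(m.astype(np.uint8),cv2.MORPH_OPEN,np.ones((3,3)))
pts=P[mm>0][:,:2].astype(np.float32)
r=cv2.minAreaRect(pts);print(r, cv2.boxPoints(r))
E
```

```text
9454 0.08924429587992322
((0.5116424560546875, -0.009062632918357849), (0.25038352608680725, 0.33067479729652405), 8.547479629516602) [[ 0.36326727  0.13583124]
 [ 0.41241512 -0.19117075]
 [ 0.6600176  -0.1539565 ]
 [ 0.61086977  0.17304549]]
```

View pics/topcrop.png

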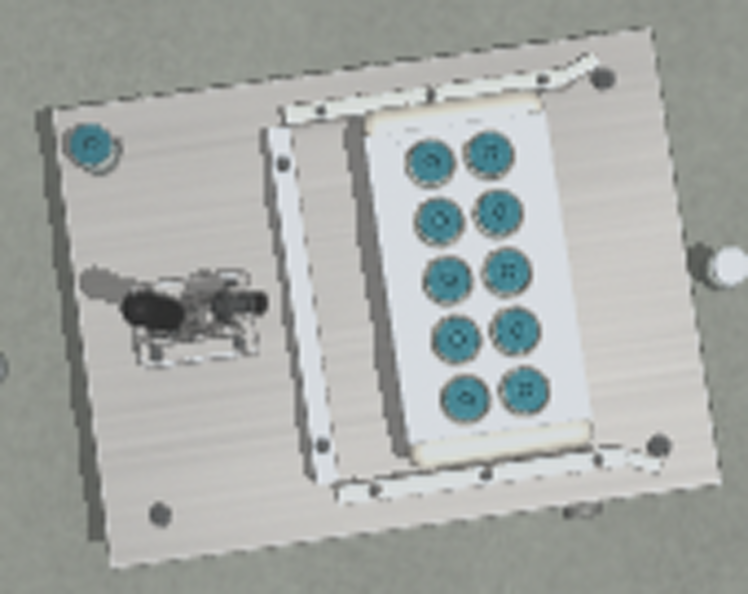

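The crop confirms the white tray with ten blue-green caps between the rails, crop px (480,280). The clamp is at (190,310) and the stop bar at (300,300), with +x to the left. The deck fits 330x250 mm. Next I'll work out the frames.

```bash
cat >> h.py <<'E'
ang=np.deg2rad(90+8.547)
ex=np.array([np.cos(ang),np.sin(ang),0]);ey=np.array([-ex[1],ex[0],0])
O=np.array([.51164,-.00906,0])-.010*ex
def m2w(x,y,z): return O+ex*x/1000+ey*y/1000+np.array([0,0,z/1000])
def w2m(p): q=np.asarray(p)-O; return np.stack([q@ex,q@ey,q[...,2]],-1)*1000
E
python3 - <<'E'
from h import *
print(O,ex)
for n in("top","side"):
    d=load(f"pics/{n}0.npz");M=w2m(cloud(d))
    # tray top
    m=(abs(M[...,2]-135)<5)&(M[...,0]>-150)&(M[...,0]<30)&(abs(M[...,1])<110)
    q=M[m];print(n,"tray",m.sum(),np.percentile(q,[1,50,99],axis=0).round(1).tolist(), cv2.minAreaRect(q[:,:2].astype(np.float32)))
    # stop bar top
    m=(abs(M[...,2]-118)<4)&(M[...,0]>40)&(M[...,0]<75)&(abs(M[...,1])<110)
    q=M[m];print("bar",m.sum(),np.percentile(q,[2,50,98],axis=0).round(1).tolist())
    m=(abs(M[...,2]-104)<4)&(M[...,0]>-105)&(M[...,0]<50)&(abs(M[...,1])<112)&(abs(M[...,1])>95)
    q=M[m];print("rails", q[q[:,1]>0].mean(0),q[q[:,1]<0].mean(0))
    m=(M[...,2]>215)&(M[...,2]<290)&(M[...,0]>80)&(M[...,0]<160)&(abs(M[...,1])<50)
    q=M[m];print("handle",m.sum(),np.percentile(q,[2,50,98],axis=0).round(1).tolist())
    for nm,P,r in(("a",(150,-100),140),("deck",(0,0),90)):pass
    img=d["color"][:,:,::-1].copy()
    for P in [(48,0,118),(48,95,118),(48,-95,118),(127,0,234),(73,0,180),(-155,125,90),(175,125,90),(175,-125,90),(-155,-125,90)]:
        cv2.circle(img,tuple(int(round(t*1)) for t in proj(d,m2w(*P))),1,(0,0,255),-1)
    a=(190,325,250,420) if n=="top" else (180,350,240,400)
    c=img[a[0]:a[1],a[2]:a[3]];cv2.imwrite(f"pics/chk_{n}.png",cv2.resize(c,None,fx=3.5,fy=3.5,interpolation=cv2.INTER_CUBIC))
E
```

```text
[ 0.51312621 -0.01894894  0.        ] [-0.14862066  0.98889428  0.        ]
top tray 2286 [[-84.9, -92.1, 130.2], [-38.0, 1.0, 134.2], [9.5, 91.5, 139.3]] ((-37.76884078979492, -0.051177978515625), (96.1099624633789, 188.05221557617188), 0.10055771470069885)
bar 364 [[48.5, -90.4, 114.2], [54.3, 1.3, 117.4], [59.9, 90.5, 121.3]]
rails [-27.91464484 102.43532098 103.66226861] [ -25.7012326  -102.42202088  103.42529822]
handle 86 [[116.7, -6.9, 218.5], [125.8, 1.7, 260.7], [136.6, 8.7, 267.4]]
side tray 1669 [[-86.5, -90.3, 130.1], [-45.2, 7.3, 133.6], [10.8, 92.4, 139.3]] ((-38.37234878540039, 1.06402587890625), (101.23690032958984, 187.75253295898438), 0.8241940140724182)
bar 277 [[46.5, -89.5, 114.2], [52.9, -0.1, 116.7], [61.4, 91.2, 121.1]]
rails [-30.35541173 102.92944552 103.20174624] [ -38.55996885 -102.78514394  102.96471303]
handle 126 [[116.2, -6.9, 216.1], [122.7, 2.3, 244.4], [132.5, 8.9, 266.1]]
```

View pics/chk_top.png

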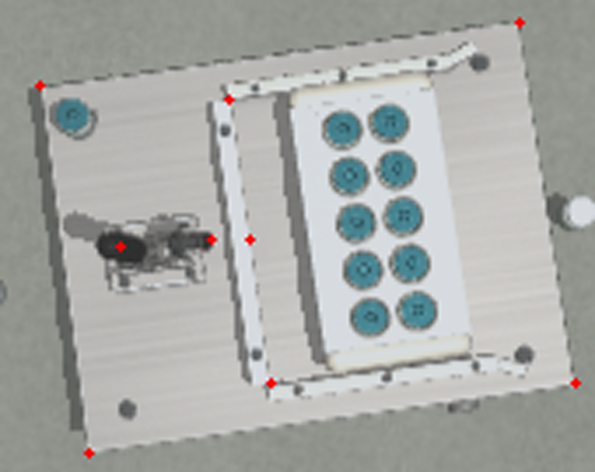

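View pics/chk_side.png

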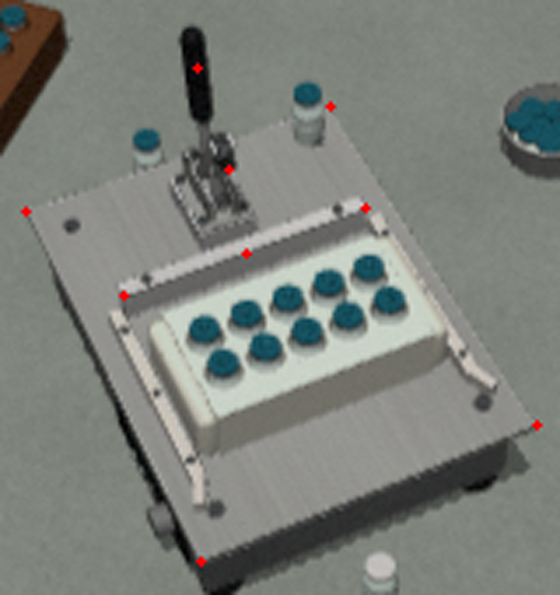

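>>> step_arm(steps=[1,0.15,-0.1,0,-0.02,1,0.3,-0.2,0,-0.04,1,0.4,-0.27,0,-0.06,1,0.5,-0.34,0,-0.08,1,0.59,-0.4,0,-0.1,1,0.59,-0.4,0,-0.115,1,0.59,-0.4,0,-0.115,1,0.59,-0.4,0,-0.115])

```text
t: 0.77
eef_pos: [0.3466, -0.3574, 0.2368]
orientation: [-3.14, -0.004, 0.994]
contact_force: [-0.3, 0.3, 0.2]
gripper_width: 1.003
```

```bash
cat >> h.py <<'E'
def goal(mx,my,tipz,yaw=98.547):
    from bench import manip
    s=manip.read_state(); p=np.array(s["eef_pos"]);Rt=Ro.from_euler('xyz',s["orientation"])
    t=m2w(mx,my,tipz+19)
    dl=Rt.as_matrix().T@(t-p)
    G=Ro.from_euler('xyz',[np.pi,0,np.deg2rad(yaw)])
    rv=(Rt.inv()*G).as_rotvec(degrees=True)
    print("t",round(s["t"],2),"tip(mach)",np.round(w2m(p)-[0,0,19],1),"rpy",np.round(np.rad2deg(s["orientation"]),2),"F",np.round(s["contact_force"],1),"Fm",np.round([np.array(s["contact_force"])@ex,np.array(s["contact_force"])@ey],1),"w",round(s["gripper_width"],3))
    print("  cmd",np.round(dl/.4,4),"turn",np.round(rv[2]/360,4),"rv",np.round(rv,1))
E
python3 -c "
from h import *
goal(-125,0,218)"
```

```text
t 0.77 tip(mach) [-310.   215.   217.8] rpy [-179.93   -0.22   56.94] F [-0.3  0.3  0.2] Fm [0.3 0.2] w 1.003
  cmd [0.7026 0.0948 0.0019] turn -0.1156 rv [  0.   -0.2 -41.6]
```

>>> step_arm(steps=[1,0.1,0.015,0,-0.02,1,0.2,0.03,0,-0.04,1,0.3,0.04,0,-0.06,1,0.4,0.055,0,-0.08,1,0.5,0.07,0,-0.1,1,0.6,0.08,0,-0.115,1,0.7,0.095,0,-0.1156,1,0.7026,0.095,0,-0.1156])

```text
t: 1.43
eef_pos: [0.5347, -0.1376, 0.2372]
orientation: [3.139, -0.006, 1.725]
contact_force: [0.6, -0.6, 1.2]
gripper_width: 0.997
```

```bash
python3 -c "
from h import *
goal(-112,0,98)"
```

```text
t 1.43 tip(mach) [-120.5   -3.7  218.2] rpy [179.84  -0.33  98.85] F [ 0.6 -0.6  1.2] Fm [-0.7 -0.5] w 0.997
  cmd [ 0.0195 -0.01    0.3005] turn 0.0008 rv [ 0.2 -0.3  0.3]
```

>>> step_arm(steps=[1,0.0,-0.01,0.05,0,1,0,-0.01,0.12,0,1,0.01,-0.01,0.19,0,1,0.02,-0.01,0.25,0,1,0.02,-0.01,0.28,0,1,0.02,-0.01,0.295,0,1,0.02,-0.01,0.3,0,1,0.02,-0.01,0.3,0])

```text
t: 2.1
eef_pos: [0.5301, -0.1301, 0.1179]
orientation: [3.138, -0.005, 1.725]
contact_force: [-0.9, 0.6, 0.3]
gripper_width: 0.998
```

```bash
python3 -c "
from h import *
goal(-56,0,98)
from bench import manip
for n in ('side','top'):
  d=manip.get_image(n); a=(140,350,200,440)
  cv2.imwrite(f'pics/pre_{n}.png',cv2.resize(d['color'][a[0]:a[1],a[2]:a[3],::-1],None,fx=2.8,fy=2.8,interpolation=cv2.INTER_CUBIC))
"
```

```text
t 2.1 tip(mach) [-112.4   -0.3   98.9] rpy [179.8   -0.31  98.82] F [-0.9  0.6  0.3] Fm [0.7 0.8] w 0.998
  cmd [ 1.411e-01 -1.000e-04  3.000e-03] turn 0.0008 rv [ 0.2 -0.3  0.3]
```

View pics/pre_side.png

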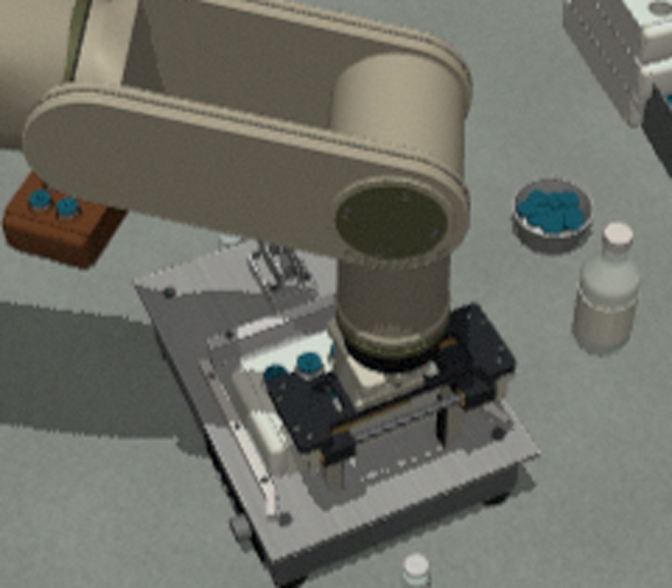

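Open jaws stand behind the tray, crop px (335,470) and (450,430), clear of the rails. Pushing slowly now.

>>> step_arm(steps=[1,0.02,0,0,0,1,0.04,0,0,0,1,0.055,0,0,0,1,0.07,0,0,0,1,0.085,0,0,0,1,0.1,0,0,0,1,0.115,0,0,0,1,0.125,0,0,0])

```text
t: 2.87
eef_pos: [0.5238, -0.0806, 0.1202]
orientation: [3.135, -0.003, 1.725]
contact_force: [1.7, -5.8, 3.7]
gripper_width: 0.997
```

```bash
python3 -c "
from h import *
goal(-56,0,98)
"
```

```text
t 2.87 tip(mach) [-62.6  -1.4 101.2] rpy [ 1.7961e+02 -1.7000e-01  9.8850e+01] F [ 1.7 -5.8  3.7] Fm [-6.  -0.9] w 0.997
  cmd [ 0.0164 -0.0034  0.008 ] turn 0.0008 rv [ 0.4 -0.2  0.3]
```

>>> step_arm(steps=[1,0.006,-0.003,0.004,0,1,0.01,-0.003,0.006,0,1,0.014,-0.003,0.006,0,1,0.0165,-0.003,0.006,0,1,0.0165,-0.003,0.006,0])

```text
t: 3.28
eef_pos: [0.5216, -0.0742, 0.1178]
orientation: [3.135, -0.003, 1.725]
contact_force: [0.4, -3.3, 3.4]
gripper_width: 1.001
```

```bash
python3 -c "
from h import *
goal(-56,0,98)
"
```

```text
t 3.28 tip(mach) [-55.9  -0.2  98.8] rpy [ 1.796e+02 -1.700e-01  9.885e+01] F [ 0.4 -3.3  3.4] Fm [-3.3  0.1] w 1.001
  cmd [-0.0002 -0.0004  0.002 ] turn 0.0008 rv [ 0.4 -0.2  0.3]
```

>>> step_arm(steps=[1,0.0025,0,0.001,0,1,0.0025,0,0.001,0,1,0.005,0,0.001,0,1,0.005,0,0.001,0])

```text
t: 3.62
eef_pos: [0.5213, -0.0732, 0.1175]
orientation: [3.135, -0.001, 1.724]
contact_force: [0.2, -9.6, 3.8]
gripper_width: 1.0
```

```bash
python3 -c "
from h import *
goal(-56,0,98)
"
```

```text
t 3.62 tip(mach) [-54.9  -0.   98.5] rpy [ 1.7961e+02 -7.0000e-02  9.8800e+01] F [ 0.2 -9.6  3.8] Fm [-9.6  1.2] w 1.0
  cmd [-0.0028 -0.0001  0.0011] turn 0.0007 rv [ 0.4 -0.1  0.3]
```

>>> step_arm(steps=[1,0.0035,0,0.001,0,1,0.007,0,0.001,0,1,0.007,0,0.001,0])

```text
t: 3.87
eef_pos: [0.521, -0.073, 0.1175]
orientation: [3.135, 0.003, 1.722]
contact_force: [0.3, -15.9, 3.4]
gripper_width: 1.002
```

```bash
python3 -c "
from h import *
goal(-56,0,98)
"
```

```text
t 3.87 tip(mach) [-54.6   0.2  98.5] rpy [1.7961e+02 1.6000e-01 9.8680e+01] F [  0.3 -15.9   3.4] Fm [-15.8   2.1] w 1.002
  cmd [-0.0034  0.0005  0.0012] turn 0.0004 rv [0.4 0.2 0.1]
```

The tray is hard against the stop: force rises to 16 N with no further motion. Backing off, then lifting.

>>> step_arm(steps=[1,-0.01,0,0,0,1,-0.03,0,0,0,1,-0.07,0,0,0,1,-0.1,0,0,0,1,-0.1,0,-0.1,0,1,-0.1,0,-0.2,0,1,-0.1,0,-0.3,0,1,-0.1,0,-0.4,0])

```text
t: 4.53
eef_pos: [0.5252, -0.1122, 0.2785]
orientation: [3.136, 0.001, 1.722]
contact_force: [-0.1, -0.1, -0.2]
gripper_width: 1.0
```

Run:
```python
from h import *
goal(90,0,310)
from bench import manip
for n in ('side','top'):
  d=manip.get_image(n); a=(140,350,200,440)
  cv2.imwrite(f'pics/home_{n}.png',cv2.resize(d['color'][a[0]:a[1],a[2]:a[3],::-1],None,fx=2.8,fy=2.8,interpolation=cv2.INTER_CUBIC))
  M=w2m(cloud(d))
  m=(abs(M[...,2]-135)<5)&(M[...,0]>-150)&(M[...,0]<60)&(abs(M[...,1])<110)
  q=M[m];print(n,"tray",m.sum(),np.percentile(q,[1,50,99],axis=0).round(1).tolist(), cv2.minAreaRect(q[:,:2].astype(np.float32)))
```

```text
t 4.53 tip(mach) [-94.    1.9 259.5] rpy [1.7971e+02 5.0000e-02 9.8670e+01] F [-0.1 -0.1 -0.2] Fm [-0.1  0.1] w 1.0
  cmd [ 0.46    0.0064 -0.1267] turn 0.0003 rv [0.3 0.1 0.1]
side tray 1332 [[-48.1, -89.3, 130.2], [-17.8, 15.0, 133.6], [47.1, 94.3, 139.7]] ((-0.023555755615234375, 2.1058197021484375), (188.03514099121094, 101.03579711914062), 89.55863189697266)
top tray 1995 [[-46.5, -90.7, 130.2], [5.3, -12.7, 134.2], [47.6, 91.9, 139.2]] ((0.12540054321289062, 1.2915420532226562), (96.13007354736328, 188.9521942138672), 0.07516422867774963)
```

View pics/home_top.png

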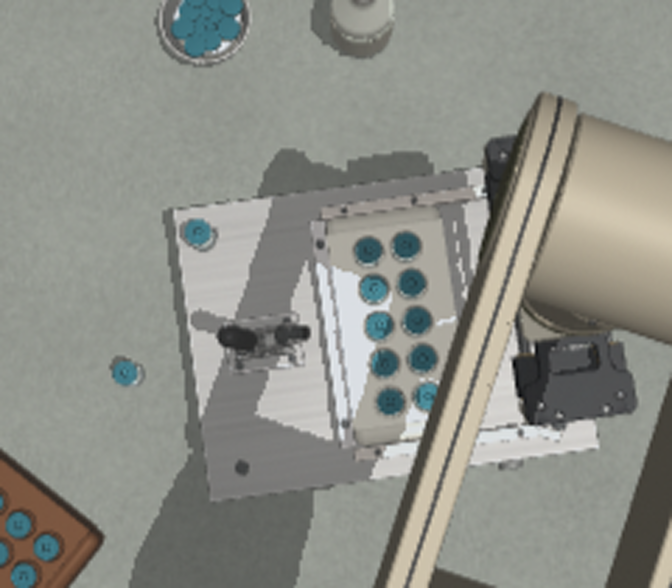

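View pics/home_side.png

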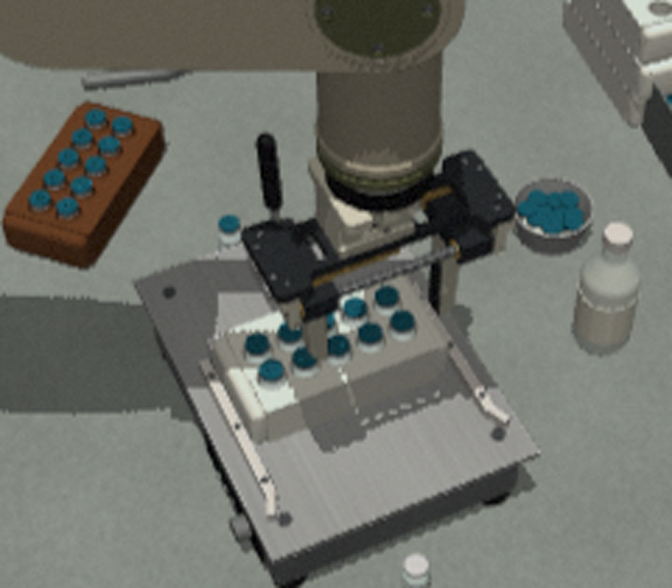

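Tray home: fit centre is x ≈ 0.1 mm, y ≈ 1.3 mm, touching the bar at crop px (330,330) in the top view. Clamp still open and vials undisturbed. Next I lift, shut the fingers and move in front of the handle.

>>> step_arm(steps=[-1,0,0,-0.05,0,-1,0.05,0.006,-0.1,0,-1,0.13,0.006,-0.1,0,-1,0.21,0.006,-0.1,0,-1,0.29,0.006,-0.1,0,-1,0.37,0.006,-0.1,0,-1,0.43,0.006,-0.1,0,-1,0.46,0.006,-0.1,0], force=20)

```text
t: 5.3
eef_pos: [0.5021, 0.0717, 0.3235]
orientation: [3.126, 0.006, 1.725]
contact_force: [0.5, -0.3, 0.6]
gripper_width: 0.472
```

Run:
```python
from h import *
goal(100,0,226)
```

```text
t 5.3 tip(mach) [ 91.3  -2.5 304.5] rpy [179.09   0.32  98.82] F [ 0.5 -0.3  0.6] Fm [-0.3 -0.4] w 0.472
  cmd [ 0.0229 -0.0093  0.196 ] turn 0.0008 rv [0.9 0.3 0.3]
```

>>> step_arm(steps=[-1,0.015,-0.009,0,0,-1,0.02,-0.009,0,0,-1,0.02,-0.009,0,0,-1,0.02,-0.009,0,0,-1,0.02,-0.009,0,0,-1,0.02,-0.009,0,0,-1,0.02,-0.009,0,0,-1,0.02,-0.009,0,0])

```text
t: 5.97
eef_pos: [0.4974, 0.0785, 0.3234]
orientation: [3.126, 0.006, 1.724]
contact_force: [-0.2, -1.2, -0.2]
gripper_width: 0.002
```

Run:
```python
from h import *
goal(100,0,226)
```

```text
t 5.97 tip(mach) [ 98.7   1.1 304.4] rpy [179.09   0.32  98.77] F [-0.2 -1.2 -0.2] Fm [-1.2  0.4] w 0.002
  cmd [ 0.0042 -0.0005  0.196 ] turn 0.0006 rv [0.9 0.3 0.2]
```

>>> step_arm(steps=[-1,0,0,0.05,0,-1,0,0,0.1,0,-1,0,0,0.15,0,-1,0,0,0.185,0,-1,0,0,0.196,0,-1,0,0,0.196,0])

```text
t: 6.47
eef_pos: [0.4979, 0.0781, 0.2436]
orientation: [3.128, 0.005, 1.724]
contact_force: [0.4, -0.7, 0.2]
gripper_width: 0.005
```

Run:
```python
from h import *
goal(100,0,226)
from bench import manip
for n in ('side','top'):
  d=manip.get_image(n); a=(140,320,220,420)
  cv2.imwrite(f'pics/hd_{n}.png',cv2.resize(d['color'][a[0]:a[1],a[2]:a[3],::-1],None,fx=3,fy=3,interpolation=cv2.INTER_CUBIC))
pg=np.array([[127,234,8],[147,232,21],[164,225,34],[175,215,45],[185,199,58],[189,183,69],[194,154,86],[194,142,92]],float)
for x,z,t in pg:
  t=np.deg2rad(t); cx=x-8.5*np.cos(t);cz=z+8.5*np.sin(t)
  print("tip centre x,z",round(cx-7.5,1),round(cz,1))
```

```text
t 6.47 tip(mach) [ 98.2   0.6 224.6] rpy [179.24   0.31  98.76] F [ 0.4 -0.7  0.2] Fm [-0.8 -0.2] w 0.005
  cmd [ 0.0044  0.0016 -0.0034] turn 0.0006 rv [0.8 0.3 0.2]
tip centre x,z 111.1 235.2
tip centre x,z 131.6 235.0
tip centre x,z 149.5 229.8
tip centre x,z 161.5 221.0
tip centre x,z 173.0 206.2
tip centre x,z 178.5 190.9
tip centre x,z 185.9 162.5
tip centre x,z 186.8 150.5
```

View pics/hd_side.png

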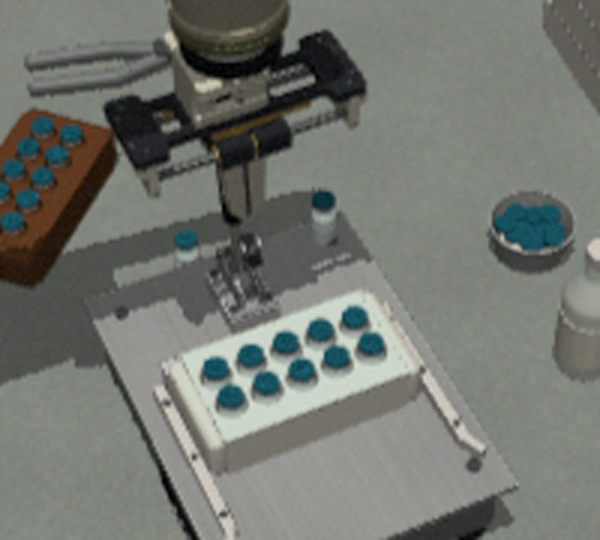

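View pics/hd_top.png

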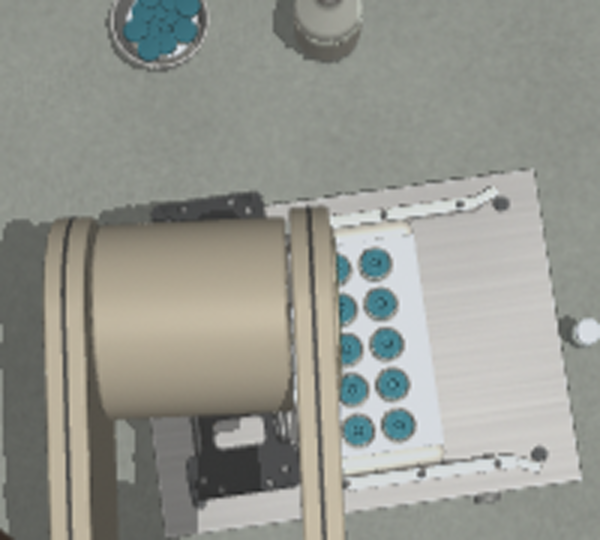

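Tips sit just tray-side of the handle, side crop px (230,210), and the pad and arm are clear below. Pushing the handle over in stages.

>>> step_arm(steps=[-1,0.018,0.001,-0.003,0,-1,0.034,0.001,-0.006,0,-1,0.047,0.001,-0.009,0,-1,0.06,0.001,-0.011,0,-1,0.072,0.001,-0.012,0,-1,0.084,0.001,-0.0135,0,-1,0.096,0.001,-0.0125,0,-1,0.11,0.001,-0.011,0])

```text
t: 7.23
eef_pos: [0.4926, 0.1223, 0.2501]
orientation: [3.125, 0.006, 1.724]
contact_force: [-0.4, 0.1, 0.1]
gripper_width: 0.007
```

Run:
```python
from h import *
goal(168,0,211)
```

```text
t 7.23 tip(mach) [142.7  -0.7 231.1] rpy [179.03   0.33  98.77] F [-0.4  0.1  0.1] Fm [0.2 0.4] w 0.007
  cmd [ 0.0635 -0.0023  0.0499] turn 0.0006 rv [1.  0.3 0.2]
```

>>> step_arm(steps=[-1,0.011,-0.002,0.01,0,-1,0.023,-0.002,0.0175,0,-1,0.036,-0.002,0.025,0,-1,0.046,-0.002,0.0325,0,-1,0.056,-0.002,0.0425,0,-1,0.066,-0.002,0.055,0,-1,0.073,-0.002,0.0675,0,-1,0.078,-0.002,0.0775,0])

```text
t: 7.9
eef_pos: [0.4873, 0.1533, 0.218]
orientation: [3.125, 0.006, 1.724]
contact_force: [-0.0, -0.3, 0.2]
gripper_width: 0.004
```

Run:
```python
from h import *
goal(184,0,170)
from bench import manip
for n in ('side',):
  d=manip.get_image(n); a=(140,320,220,420)
  cv2.imwrite(f'pics/hd2_{n}.png',cv2.resize(d['color'][a[0]:a[1],a[2]:a[3],::-1],None,fx=3,fy=3,interpolation=cv2.INTER_CUBIC))
```

```text
t 7.9 tip(mach) [ 1.741e+02 -1.000e-01  1.990e+02] rpy [179.07   0.32  98.78] F [-0.  -0.3  0.2] Fm [-0.3  0.1] w 0.004
  cmd [ 0.0251 -0.0013  0.0725] turn 0.0006 rv [0.9 0.3 0.2]
```

View pics/hd2_side.png

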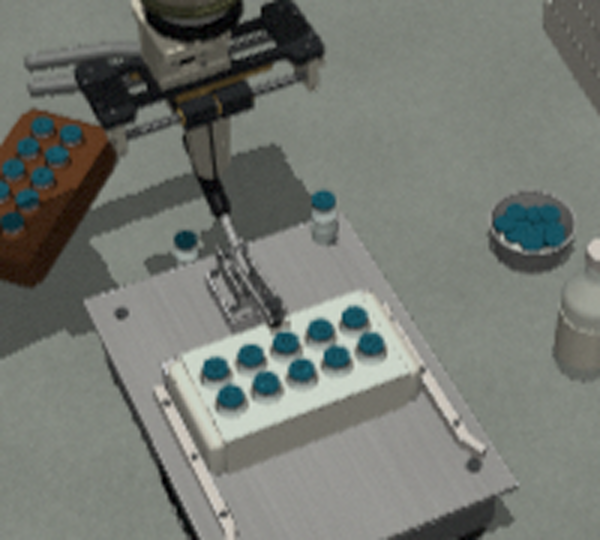

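Handle follows, now tilted about 60°, side crop px (215,195). The clamp arm is coming down on the tray rim at (275,315).

>>> step_arm(steps=[-1,0.005,-0.001,0.01,0,-1,0.01,-0.001,0.0225,0,-1,0.015,-0.001,0.035,0,-1,0.02,-0.001,0.05,0,-1,0.022,-0.001,0.06,0,-1,0.025,-0.001,0.07,0,-1,0.027,-0.001,0.08,0,-1,0.027,-0.001,0.09,0])

```text
t: 8.62
eef_pos: [0.4855, 0.164, 0.1808]
orientation: [3.126, 0.005, 1.724]
contact_force: [0.5, -0.6, 0.4]
gripper_width: 0.006
```

Run:
```python
from h import *
goal(185,0,155)
```

```text
t 8.62 tip(mach) [185.1   0.2 161.8] rpy [179.13   0.31  98.79] F [ 0.5 -0.6  0.4] Fm [-0.6 -0.4] w 0.006
  cmd [-0.0001  0.0002  0.017 ] turn 0.0007 rv [0.9 0.3 0.2]
```

>>> step_arm(steps=[-1,0,0,0.006,0,-1,0,0,0.012,0,-1,0,0,0.018,0,-1,0,0,0.024,0,-1,0,0,0.024,0])

```text
t: 9.03
eef_pos: [0.4856, 0.164, 0.1708]
orientation: [3.127, 0.005, 1.724]
contact_force: [0.3, -0.4, 0.6]
gripper_width: 0.003
```

Run:
```python
from h import *
goal(185,0,150)
from bench import manip
for n in ('side',):
  d=manip.get_image(n); a=(140,320,220,420)
  cv2.imwrite(f'pics/hd3_{n}.png',cv2.resize(d['color'][a[0]:a[1],a[2]:a[3],::-1],None,fx=3,fy=3,interpolation=cv2.INTER_CUBIC))
```

```text
t 9.03 tip(mach) [1.850e+02 1.000e-01 1.518e+02] rpy [179.14   0.31  98.79] F [ 0.3 -0.4  0.6] Fm [-0.5 -0.2] w 0.003
  cmd [0.0001 0.0001 0.0046] turn 0.0007 rv [0.9 0.3 0.2]
```

View pics/hd3_side.png

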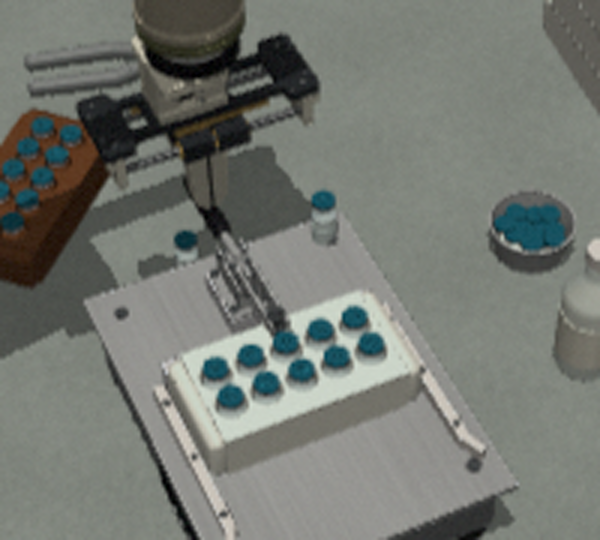

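The handle lies about level, crop px (212,222), with no load. I'll probe down slightly to confirm it is on its stop.

>>> step_arm(steps=[-1,0,0,0.004,0,-1,0,0,0.007,0,-1,0,0,0.01,0,-1,0,0,0.01,0])

```text
t: 9.42
eef_pos: [0.4864, 0.1642, 0.1692]
orientation: [3.124, 0.005, 1.724]
contact_force: [-6.1, -1.2, 13.8]
gripper_width: 0.005
```

Run:
```python
from h import *
goal(185,0,150)
```

```text
t 9.42 tip(mach) [185.1  -0.8 150.2] rpy [179.01   0.3   98.79] F [-6.1 -1.2 13.8] Fm [-0.3  6.2] w 0.005
  cmd [-0.0002 -0.002   0.0004] turn 0.0007 rv [1.  0.3 0.2]
```

Stop reached at z ≈ 150.2 mm, where the locked grip's top should be (150.5). Now lift clear and move away.

>>> step_arm(steps=[-1,0,0,-0.02,0,-1,0,0,-0.06,0,-1,0,0,-0.13,0,-1,0,0,-0.21,0,-1,0,0,-0.3,0,-1,0,0,-0.36,0,-1,0,0,-0.4,0,-1,0,0,-0.4,0])

```text
t: 10.08
eef_pos: [0.4851, 0.165, 0.3343]
orientation: [3.117, 0.005, 1.724]
contact_force: [0.7, 0.6, 0.5]
gripper_width: 0.005
```

>>> step_arm(steps=[-1,-0.08,0,0,0,-1,-0.17,0,0,0,-1,-0.26,0,0,0,-1,-0.35,0,0,0,-1,-0.44,0,0,0,-1,-0.53,0,0,0,-1,-0.62,0,0,0,-1,-0.7,0,0,0])

```text
t: 10.75
eef_pos: [0.5274, -0.1139, 0.334]
orientation: [3.118, 0.004, 1.724]
contact_force: [0.7, 0.4, 0.2]
gripper_width: 0.005
```

>>> step_arm(steps=[-1,-0.08,0,0,0,-1,-0.17,0,0,0,-1,-0.26,0,0,0,-1,-0.32,0,0,0,-1,-0.36,0,0,0,-1,-0.37,0,0,0,-1,-0.37,0,0,0,-1,-0.37,0,0,0])

```text
t: 11.42
eef_pos: [0.5498, -0.2594, 0.3337]
orientation: [3.119, 0.003, 1.724]
contact_force: [-0.6, -0.5, 0.3]
gripper_width: 0.003
```

Run:
```python
from h import *
goal(185,0,150)
from bench import manip
for n in ('side','top'):
  d=manip.get_image(n); a=(140,320,220,420)
  np.savez(f"pics/{n}1.npz",**d)
  cv2.imwrite(f'pics/end_{n}.png',cv2.resize(d['color'][a[0]:a[1],a[2]:a[3],::-1],None,fx=3.5,fy=3.3,interpolation=cv2.INTER_CUBIC))
  cv2.imwrite(f'pics/endfull_{n}.png',d['color'][:,:,::-1])
  M=w2m(cloud(d))
  m=(abs(M[...,2]-135)<5)&(M[...,0]>-150)&(M[...,0]<48)&(abs(M[...,1])<110)
  q=M[m];print(n,"tray",m.sum(),cv2.minAreaRect(q[:,:2].astype(np.float32)))
  m=(M[...,0]>175)&(M[...,0]<240)&(abs(M[...,1])<25)&(M[...,2]>100)&(M[...,2]<300)
  q=M[m];print("handle",m.sum(),np.percentile(q,[2,50,98],axis=0).round(1).tolist())
```

```text
t 11.42 tip(mach) [-243.2   -0.5  314.7] rpy [1.7871e+02 1.6000e-01 9.8760e+01] F [-0.6 -0.5  0.3] Fm [-0.4  0.7] w 0.003
  cmd [ 1.0716 -0.0066  0.4087] turn 0.0006 rv [1.3 0.2 0.2]
side tray 1101 ((-0.6996078491210938, 2.969757080078125), (186.8295135498047, 97.20320129394531), 89.96250915527344)
handle 81 [[177.0, -5.9, 139.1], [198.8, 2.9, 147.0], [222.2, 8.5, 152.7]]
top tray 2205 ((0.016963958740234375, 1.0786819458007812), (188.40684509277344, 95.96478271484375), 89.96379852294922)
handle 162 [[176.4, -7.6, 140.7], [199.0, 0.9, 148.0], [222.7, 8.6, 153.1]]
```

View pics/end_side.png

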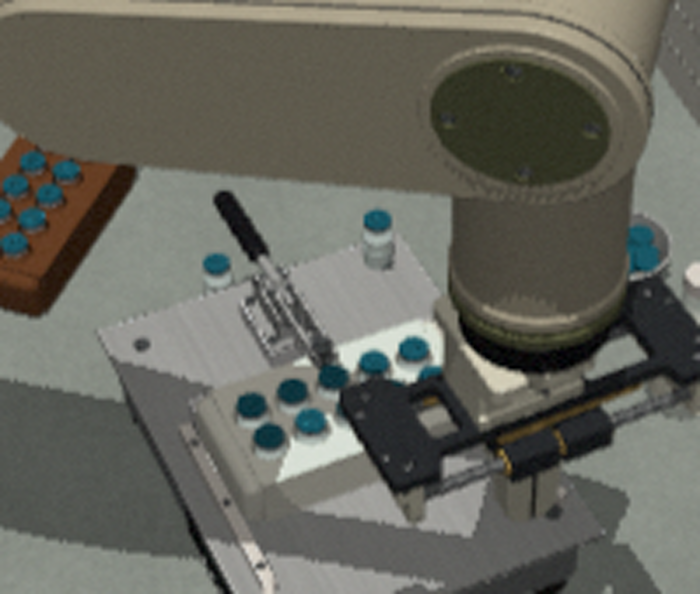

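View pics/endfull_top.png

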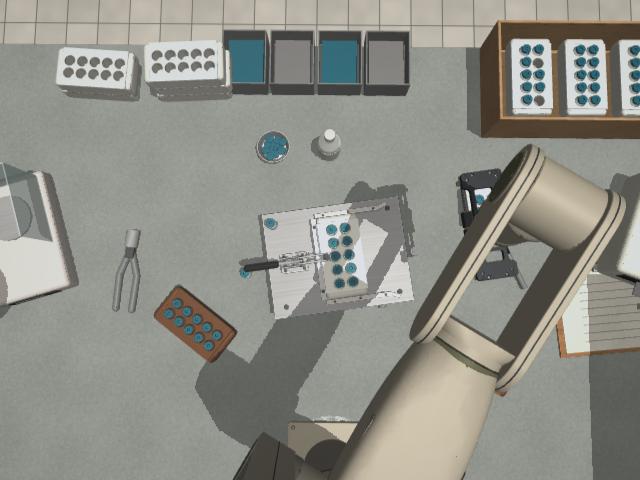

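Handle is level, top at 148–153 mm (it would be about 162 at dead centre), side crop px (240,225). The pad is on the tray rim at (325,360). Tray x is 0.0 mm, all other objects are unmoved, and the hand is clear.

```bash
python3 -c "
from bench import manip
print(manip.sign_off())"
```

```text
the job is handed in; nothing more can be done
None
```

The tray is home against its stop and the clamp is locked over it; I've handed the job in after about 11.5 s of robot time.

- **Tray:** I pushed it with the open fingertips until the force rose to 16 N and it stopped moving. After the clamp was shut, the top camera puts its centre at machine x ≈ 0.0 mm, y ≈ 1.1 mm. The side camera, partly blocked by the hand, reads x ≈ -0.7 mm, y ≈ 3.0 mm. That y is just over the 2.5 mm play, but the side view also read about 1 mm higher than the top view before the push.
- **Clamp:** I pushed the handle over and down with the shut fingertips until it met its stop at about 14 N, with the tips at z ≈ 150.2 mm (150.5 expected when locked). The wrist force stayed near zero throughout, so I never saw the 4 N peak or the snap itself. The images show the handle level, with its top at 148–153 mm (it would be about 162 mm at dead centre), and the pad on the tray rim. I did not measure the pad's 25 N hold.
- **Surroundings:** The hand is clear, with no contact force beyond noise. In the last pictures the objects in view stand where they were. The arm partly hid the spare tray, the marker and vial_b; the hand passed well above all three.

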